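# Slide the longer sample tube home in the tube labeller

### The arm

A 6-joint arm with a two-finger parallel gripper is mounted at the origin on the work surface. World frame = base frame: x ahead of the robot, y to its left, z up, the work surface at z = 0. Lengths are in m, angles in degrees, forces in N, time in s.
With the tool pointing down it reaches from about 0.25 to 0.725 m from the base axis. Payload 9.7 kg.
Tool frame: the origin (TCP) lies on the centre line of the jaws, within the pads' length; the fingertips stand 14 mm ahead of it and the grasp point (between the pads) lies 5 mm behind it; z points along the fingers, y is the line along which they close (so a half turn about z gives the same grasp; the last joint's range is limited). The gripper opens to 85 mm and grips with 20 to 120 N. Pads are 22 mm wide; open, the fingers measure 114 mm over their backs; the gripper's body (76 mm by 85 mm) begins 54 mm behind the grasp point. The pads swing forward as they close: fully open they stand 13 mm farther back than shut.
Start: joints at [-75.974, 4.979, 10.078, 95.1, 0, 90], TCP at [0.133, -0.534, 0.209] pointing down, gripper open.
Joint ranges: [-179.16, 179.16], [-48.56, 103.87], [-65.8, 70.77], [-126.05, 130.52], [-82.76, 87.17], [-180, 180]. Speed limits (degrees/s): [127.2, 127.2, 147.25, 180, 180, 180].

### API

Orientations are given as [roll, pitch, yaw] about the fixed x, y, z axes, in that order (R = Rz(yaw) Ry(pitch) Rx(roll)).
In Python, from workcell import bot, camera, get_calibration, ticket gives the robot as it stands. The module is installed in compiled form; this text tells all that it offers.
- The arm moves only by the tool send_rows, never from a script. Its arguments are lists of equal length, an entry for each row: "linear": the shift along the tool's x, y, z in m, a list of three; "twist": the turn, a rotation vector about the tool's x, y, z in units of 10 degrees (1.0 is 10 degrees), a list of three; "gripper": the opening in per cent of the stroke, from 0 (shut) to 100 (fully open). In form: {"linear": [[x, y, z], ...], "twist": [[wx, wy, wz], ...], "gripper": [gripper, ...]}. A call has 1 to 8 rows; each row shifts and turns the commanded pose from where the row before left it, along the tool's axes as they then stand; what a row does not reach is not made up. A row lasts 1/8 s, in which the tool goes at most 62.5 mm and 10.7 degrees, less where a joint would pass 70% of its speed; a pose out of reach is approached as far as the arm can. A call with a gripper value outside its range is refused whole. The fingers move at their own pace and stop on an object; "grip_force" is the grip in N (left out, the last holds). Time passes only in rows, so rows that do not move let the fingers close. It gives the time, the measured TCP pose, the force, the opening and the grip force at its end, in the units of the state.
- bot.get_obs(): the state, without advancing time (a new reading comes with each control period).
- camera(name): name is "scene" or "side" or "wrist"; returns the picture (480x640x3 uint8, red, green, blue); there is no depth.
- get_calibration(name): a dict with "fx", "fy", "cx", "cy" (pixels), "k1" (the pictures are not rectified: a ray, as slopes to the right and down, at radius r is drawn at 1 + k1 r^2 times it, then the intrinsics apply), "origin" and "orientation" of the camera in the world; the wrist camera has in their place "hand_eye" (4x4, takes a point from camera to tool coordinates, whose origin is the TCP and whose axes are the flange's). Camera axes: x right, y down, z forward; pixel columns grow to the right and rows downward; lengths in m; the calibration is good to about 2 mm. A picture is of the moment at which its call begins: read the wrist's pose just before it. get_calibration takes no time and is no camera call.
- ticket.job_done(): hands the job in; it is judged then, once.
The state is a dict: "time": time; "q": joint angles; "qd": joint speeds; "joint_efforts": joint torques, N m; "ee_pos": TCP position; "tcp_rot": TCP orientation; "wrist_force": force on the tool from outside, world axes, zero at the start; "torque": the same for the moment, N m; "opening": finger opening in m; "grasp_force": force on a finger pad.
Only numpy, scipy, OpenCV 4.12 (cv2) and the standard library are available. Lean on these libraries where they do the work, as an engineer would, in place of code of your own. Each camera call takes 0.05 s, during which the arm holds its last target. There are 200 camera calls.

### The job

Two capped sample tubes lie in the V-grooves of the tube labeller, on its grey metal loading block. Push the longer tube along its groove, without lifting it out, until its end touches the end stop, and leave it lying there in the groove. Leave the shorter tube where it lies.

Things in the scene. Friction and masses are not known exactly. Their poses are not given: they have to be found in the camera images.
- cradle: Grey metal loading block fixed to the bench, 225 x 160 x 24 mm high, flat top with two V-grooves; white printer housing behind its end stop, 56 mm high. Origin: at bench level midway between the grooves; x along the grooves to the stop, y across, z up. Grooves: centre lines at y = +45 and -45 mm, from x = -125 (open end) to +100 mm (stop); 24 mm wide and 12 mm deep, 45 degree flanks.
- end_stop: End stop: upright grey metal plate across the end of both grooves, 12 mm thick, 160 mm wide, top 50 mm above the bench, fixed to the loading block. Origin and axes are the same as those of cradle; its face towards the tubes lies at x = +100 mm.
- long_tube: The longer tube: straight white plastic cylinder with flush grey screw cap, 130 mm long, 25 mm in diameter, flat ends, 30 to 65 g, loose in either groove, short of the stop. Origin: its middle, on its axis, 30 mm above the bench. Its x runs along it towards the stop: bottom end at x = +65, cap end at -65 mm. Slides easily (under 1 N).
- short_tube: The shorter tube, to be left alone: like the longer one but 80 mm long (ends at x = +40 and -40 mm), lying in the other groove. Origin: its middle, on its axis.
Mind the look-alikes: they are no part of the job. What is shaped like the long_tube but pink is not meant.

How it is judged:
By the outcome, as a careful person would: the job done as asked, in the order asked, and still so for the second after the job is handed in, with the robot touching nothing.
It also fails if it takes over 32 s, if anything falls off the work surface, if the arm or the gripper's body presses on something with over 40 N, if the wrist force passes 120 N, or if a joint passes its speed limit or range.

## Working session

There is one attempt and no reset: what is moved stays moved. The work goes in short steps, Python scripts to look and compute and a tool call to move; the robot and the scene stay as the last step left them, time stands still between calls to the robot, and variables do not carry over. Pictures are saved under pics/ and viewed, at most 10 in all, crops included, and the job is handed in when it is done.

Besides the shell and the picture viewer there is one more tool, called after "Emit:" by a JSON object that holds its "op" and its "data". send_rows: Moves the arm, as the interface text tells. Its arguments: {"type":"object","properties":{"linear":{"type":"array"},"twist":{"type":"array"},"gripper":{"type":"array"},"grip_force":{"type":"number"}},"required":["linear","twist","gripper"]}

```bash
mkdir -p pics; cat > h.py <<'E'
import numpy as np, cv2
from scipy.spatial.transform import Rotation as R
from workcell import bot,camera,get_calibration,ticket
def snap(n,f):
    im=camera(n); cv2.imwrite('pics/'+f,im[:,:,::-1]); return im
E
python3 - <<'E'
from h import *
o=bot.get_obs();print(o)
for n in('scene','side','wrist'):
    print(n,get_calibration(n)); snap(n,n+'1.png')
E
```

```text
{'time': 0.0, 'q': array([-7.59736450e+01,  5.01116421e+00,  1.00356840e+01,  9.50998299e+01,
        8.88693591e-04,  8.99997444e+01]), 'qd': array([ 0.05448747,  0.03163693, -0.00486246, -0.02763377, -0.00291879,
       -0.06361666]), 'joint_efforts': array([ 7.64872402e-04, -5.20379591e+01,  4.64813840e+01,  1.57606305e-02,
        1.04510193e-05, -3.04191616e-06]), 'ee_pos': array([ 0.13324573, -0.53335444,  0.20819349]), 'tcp_rot': array([-1.79924690e+02, -8.89028740e-04,  1.40266094e+01]), 'wrist_force': array([ 0.12531858,  0.81124081, -0.26738299]), 'torque': array([ 0.03349931,  0.00997102, -0.00388535]), 'grasp_force': 0.0, 'opening': 0.08545411671451981}
scene {'fx': 446.9294257493522, 'fy': 446.9294257493522, 'cx': 315.122205179306, 'cy': 233.80969940394962, 'k1': -0.03389591613171147, 'origin': array([ 1.09555621, -0.22259969,  0.45618855]), 'orientation': array([-129.03508517,    0.90940216,   73.46760556])}
side {'fx': 581.2595282146992, 'fy': 581.2595282146992, 'cx': 327.41383804084745, 'cy': 235.12018340944007, 'k1': -0.155833859900857, 'origin': array([0.60824597, 0.50202536, 0.46081446]), 'orientation': array([-125.7840197 ,    0.70841355, -177.47490602])}
wrist {'fx': 399.9035824396707, 'fy': 399.9035824396707, 'cx': 325.8038143560422, 'cy': 243.6839009235638, 'k1': -0.04926667549518548, 'hand_eye': array([[ 1.86570317e-04, -9.64071549e-01, -2.65642643e-01,
         6.64125247e-02],
       [ 9.99999974e-01,  2.14460556e-04, -7.59855723e-05,
        -5.94510522e-04],
       [ 1.30225397e-04, -2.65642622e-01,  9.64071564e-01,
        -1.65294007e-01],
       [ 0.00000000e+00,  0.00000000e+00,  0.00000000e+00,
         1.00000000e+00]])}
```

View pics/scene1.png

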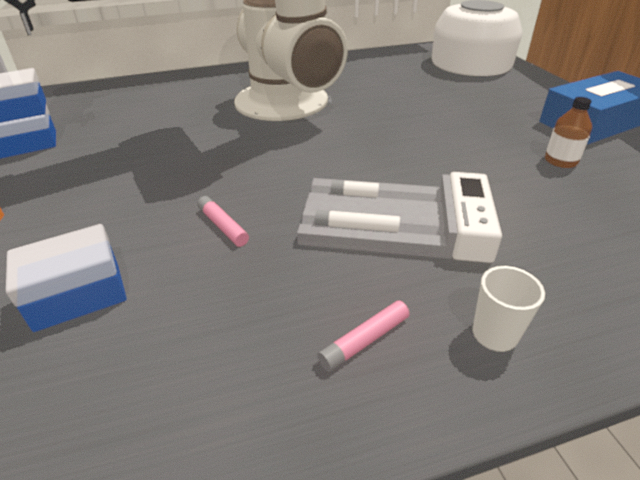

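View pics/side1.png

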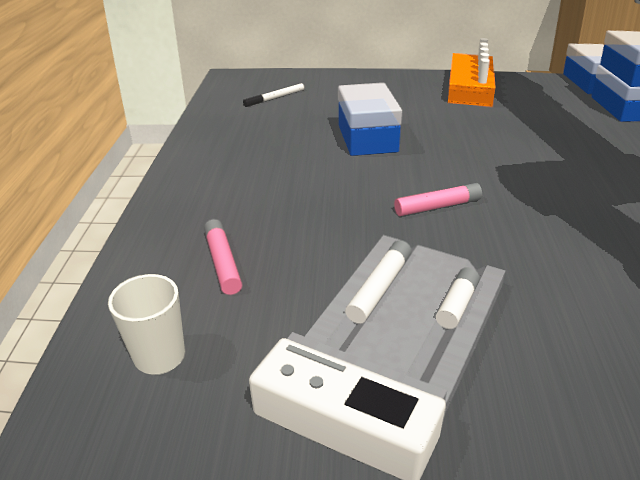

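Candidates for the long tube: white in front groove, scene (316–400, 220) / side (404,247)–(357,313). The white tube at scene (335–378,188) / side (450,300) is shorter. The pink ones at scene (365,335) and (222,220) are the wrong colour and lie on the bench. I'll confirm this in an enlarged crop.

```bash
python3 - <<'E'
import cv2,numpy as np
a=cv2.imread('pics/scene1.png')[165:275,290:510]; b=cv2.imread('pics/side1.png')[225:375,290:510]
a=cv2.resize(a,None,fx=3,fy=3,interpolation=cv2.INTER_CUBIC)[:,:660]
cv2.imwrite('pics/crA.png',a)
cv2.imwrite('pics/crB.png',cv2.resize(b,None,fx=3.5,fy=3.5,interpolation=cv2.INTER_CUBIC))
E
```

```text
(no output)
```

View pics/crA.png

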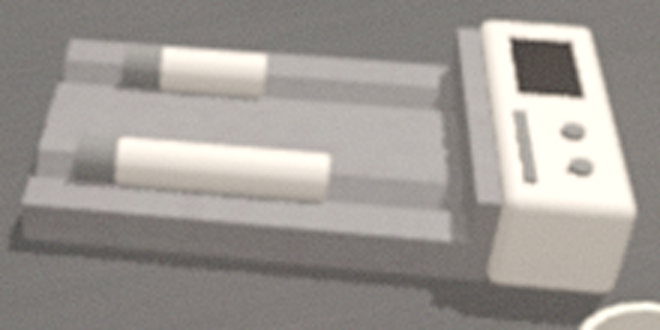

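View pics/crB.png

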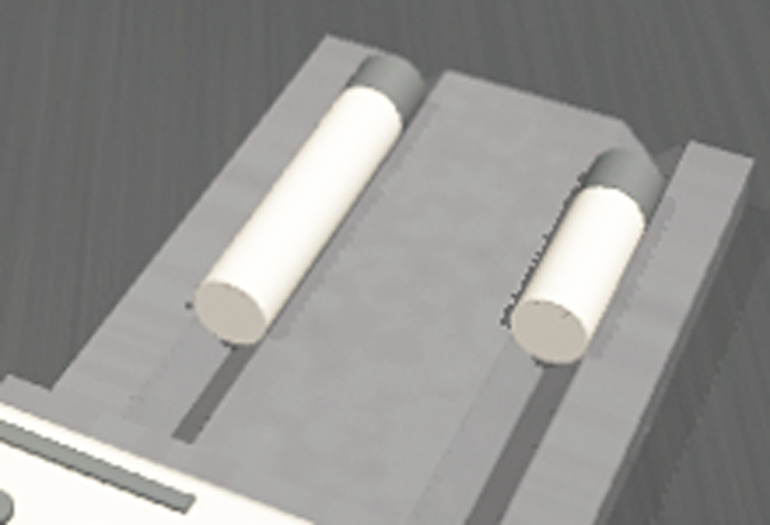

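The crops confirm it: the near-camera white tube is clearly longer (scene 316→400, its bottom face at side (356,314)). Both white tubes have caps at the open end, with the stop and printer to the right in the scene view. Now triangulating.

```bash
cat >> h.py <<'E'
def cam(n,obs=None):
    c=get_calibration(n)
    if n=='wrist':
        T=c['hand_eye'];Rt=R.from_euler('xyz',obs['tcp_rot'],degrees=True).as_matrix()
        return c,obs['ee_pos']+Rt@T[:3,3],Rt@T[:3,:3]
    return c,c['origin'],R.from_euler('xyz',c['orientation'],degrees=True).as_matrix()
def ray(n,p,obs=None):
    c,o,M=cam(n,obs)
    K=np.array([[c['fx'],0,c['cx']],[0,c['fy'],c['cy']],[0,0,1]])
    u=cv2.undistortPoints(np.array([[p]],float),K,np.array([c['k1'],0,0,0]))[0,0]
    return o,M@np.r_[u,1]
def plane(n,p,z,obs=None):
    o,d=ray(n,p,obs);return o+d*(z-o[2])/d[2]
def tri(*rays):
    A=np.zeros((3,3));b=np.zeros(3)
    for o,d in rays:
        d=d/np.linalg.norm(d);P=np.eye(3)-np.outer(d,d);A+=P;b+=P@o
    x=np.linalg.solve(A,b)
    return x,[round(1e3*np.linalg.norm(np.cross(x-o,d/np.linalg.norm(d))),1) for o,d in rays]
E
python3 - <<'E'
from h import *
np.set_printoptions(precision=4,suppress=True)
S=lambda x,y:(290+x/3,165+y/3); D=lambda x,y:(290+x/3.5,225+y/3.5)
bot_=tri(ray('scene',S(330,177)),ray('side',D(231,313)));cap=tri(ray('scene',S(78,157)),ray('side',D(396,78)))
print('bot',bot_,'cap',cap,'len',np.linalg.norm(bot_[0]-cap[0]))
A=tri(ray('scene',S(28,208)),ray('side',D(330,37)))
print('corner-near',A)
for n,f,p in(('scene',S,(28,208)),('scene',S,(70,40)),('scene',S,(452,240)),('side',D,(330,37)),('side',D,(753,157))):print(n,p,plane(n,f(*p),.024))
print('plane bot',plane('scene',S(330,177),.03),plane('side',D(231,313),.03),'cap',plane('scene',S(78,157),.03),plane('side',D(396,78),.03))
print('short',plane('scene',S(125,65),.03),plane('scene',S(266,75),.03),plane('side',D(549,332),.03))
print('stop top', plane('scene',S(480,202),.05),plane('scene',S(458,30),.05),plane('side',D(8,377),.05))
E
```

```text
bot (array([0.6046, 0.052 , 0.0308]), [np.float64(2.2), np.float64(2.2)]) cap (array([ 0.5476, -0.0672,  0.0309]), [np.float64(2.7), np.float64(2.7)]) len 0.13211166851148556
corner-near (array([ 0.5697, -0.1014,  0.0226]), [np.float64(3.6), np.float64(3.6)])
scene (28, 208) [ 0.5764 -0.1009  0.024 ]
scene (70, 40) [ 0.4283 -0.0351  0.024 ]
scene (452, 240) [0.6643 0.0925 0.024 ]
side (330, 37) [ 0.5673 -0.1042  0.024 ]
side (753, 157) [ 0.4245 -0.0379  0.024 ]
plane bot [0.6064 0.0529 0.03  ] [0.603 0.049 0.03 ] cap [ 0.5503 -0.0664  0.03  ] [ 0.5455 -0.0718  0.03  ]
short [ 0.4735 -0.015   0.03  ] [0.5082 0.0585 0.03  ] [0.5066 0.0551 0.03  ]
stop top [0.6692 0.1002 0.05  ] [0.5262 0.1679 0.05  ] [0.6658 0.0981 0.05  ]
```

```bash
python3 - <<'E'
from h import *
for p in((33,325),(125,290),(8,275)):print('box',plane('scene',p,0).round(3))
print('box top',plane('scene',(108,232),.08).round(3), plane('scene',(10,262),.08).round(3));print('side box',plane('side',(355,153),0).round(3),plane('side',(400,152),0).round(3))
E
```

```text
box [ 0.625 -0.481  0.   ]
box [ 0.594 -0.364  0.   ]
box [ 0.508 -0.537  0.   ]
box top [ 0.559 -0.366  0.08 ] [ 0.585 -0.485  0.08 ]
side box [ 0.606 -0.375  0.   ] [ 0.53  -0.381  0.   ]
```

Emit:
{"op": "send_rows", "data": {"linear": [[0,0,0],[0,0,0],[0,0,0],[0,0,0],[0,0,0]], "twist": [[0,0,0.8],[0,0,0.8],[0,0,0.8],[0,0,0.8],[0,0,0.75]], "gripper": [0,0,0,0,0]}}

```text
time: 0.78
ee_pos: [0.1332, -0.5335, 0.2086]
tcp_rot: [-180.0, 0.0, -25.7]
wrist_force: [0.7, -0.1, 1.3]
opening: 0.0003
grasp_force: 0.0
```

Emit:
{"op": "send_rows", "data": {"linear": [[0.014,-0.046,0],[0.014,-0.046,0.004],[0.014,-0.046,0.004],[0.015,-0.047,0.004],[0.015,-0.047,0.004],[0.015,-0.047,0.004],[0.015,-0.047,0.004],[0.015,-0.047,0.004]], "twist": [[0,0,0],[0,0,0],[0,0,0],[0,0,0],[0,0,0],[0,0,0],[0,0,0],[0,0,0]], "gripper": [0,0,0,0,0,0,0,0]}}

```text
time: 1.78
ee_pos: [0.4002, -0.2458, 0.1806]
tcp_rot: [180.0, -0.0, -25.5]
wrist_force: [-0.2, 0.5, 0.2]
opening: -0.0002
grasp_force: 0.0
```

Emit:
{"op": "send_rows", "data": {"linear": [[0.014,-0.047,0.01],[0.014,-0.047,0.01],[0.014,-0.047,0.01],[0.014,-0.046,0.01],[0,0,0.02],[0,0,0.01],[0,0,0]], "twist": [[0,0,0],[0,0,0],[0,0,0],[0,0,0],[0,0,0],[0,0,0],[0,0,0]], "gripper": [0,0,0,0,0,0,0]}}

```text
time: 2.65
ee_pos: [0.5012, -0.1621, 0.1128]
tcp_rot: [-176.9, 0.1, -19.6]
wrist_force: [0.7, -0.4, 0.3]
opening: -0.0001
grasp_force: 0.0
```

```bash
python3 - <<'E'
from h import *
o=bot.get_obs();print(o['ee_pos'],o['tcp_rot'])
a=snap('wrist','w2.png');b=snap('scene','s2.png')
cv2.imwrite('pics/c2.png',np.hstack([cv2.resize(a[:,:,::-1],(400,300)),cv2.resize(b[60:360,180:580,::-1],(400,300))]))
E
```

```text
[ 0.50123222 -0.16210022  0.11275056] [-1.76947791e+02  1.26175113e-01 -1.96421178e+01]
```

View pics/c2.png

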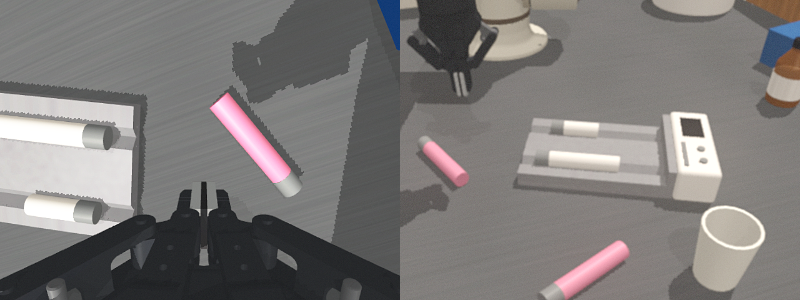

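The fingers are shut, about 70 mm short of the start point and slightly off in yaw. The long tube's cap is in the wrist view at (98,137), with a pink tube to the right. I'll check the joints to see why the move fell short.

```bash
python3 - <<'E'
from h import *
np.set_printoptions(precision=4,suppress=True)
o=bot.get_obs();print(o['q'],o['qd'],o['ee_pos'],o['tcp_rot'],o['wrist_force'])
Rt=R.from_euler('xyz',o['tcp_rot'],degrees=True)
print('rotvec to go/10',(Rt.inv()*R.from_euler('xyz',[180,0,-25.5],degrees=True)).as_rotvec(degrees=True)/10)
# wrist cap end centre, in full-res pixels (crop scale 1.6)
for p in((112*1.6,136*1.6),(82*1.6,134*1.6)):print(plane('wrist',p,.0425,o))
E
```

```text
[-19.7051   0.9983  -4.6055  84.4063   3.0496 179.9412] [ 0.0464 -0.3313  0.334  -0.1592  0.0118 -0.0335] [ 0.5017 -0.1623  0.114 ] [-176.9504    0.0069  -19.6463] [-0.1871 -0.0414  0.3357]
rotvec to go/10 [-0.3047  0.0163  0.5852]
[ 0.5491 -0.0784  0.0425]
[ 0.5612 -0.0498  0.0425]
```

Joint 6 reached its 180° limit. I'll use tool x along the groove instead (yaw ≈ 64.4°, which puts q6 at about 105°).

Emit:
{"op": "send_rows", "data": {"linear": [[0,0,0],[0,0,0],[0,0,0],[0,0,0],[0,0,0],[0,0,0],[0,0,0],[0,0,0]], "twist": [[-0.3,0,0],[0,0,-1],[0,0,-1],[0,0,-1],[0,0,-1],[0,0,-1],[0,0,-1],[0,0,-1]], "gripper": [0,0,0,0,0,0,0,0]}}

```text
time: 3.75
ee_pos: [0.4993, -0.1699, 0.1145]
tcp_rot: [-179.9, -0.4, 51.4]
wrist_force: [-0.3, -0.2, -0.5]
opening: 0.0002
grasp_force: 0.0
```

Emit:
{"op": "send_rows", "data": {"linear": [[0,0,0],[0,0,0],[0,0,0]], "twist": [[0,0,-0.7],[0,0,-0.7],[0,0,0]], "gripper": [0,0,0]}}

```text
time: 4.12
ee_pos: [0.4993, -0.1698, 0.1143]
tcp_rot: [-180.0, -0.4, 65.0]
wrist_force: [0.1, -0.6, -0.8]
opening: 0.0002
grasp_force: 0.0
```

```bash
python3 - <<'E'
from h import *
np.set_printoptions(precision=4,suppress=True)
o=bot.get_obs();print(o['q'],o['ee_pos'],o['tcp_rot'])
Rt=R.from_euler('xyz',o['tcp_rot'],degrees=True)
tgt=R.from_euler('xyz',[180,0,64.4],degrees=True)
print('rot to go/10',(Rt.inv()*tgt).as_rotvec(degrees=True)/10,'lin to start',tgt.inv().apply(np.array([.531,-.103,.06])-o['ee_pos']))
snap('wrist','w3.png')
E
```

```text
[-19.0162   0.9938  -4.5331  84.4429   0.395   95.9882] [ 0.4993 -0.1698  0.1143] [-179.9888   -0.396    64.9956]
rot to go/10 [-0.0013 -0.0396  0.0596] lin to start [ 0.074  -0.0003  0.0543]
```

View pics/w3.png

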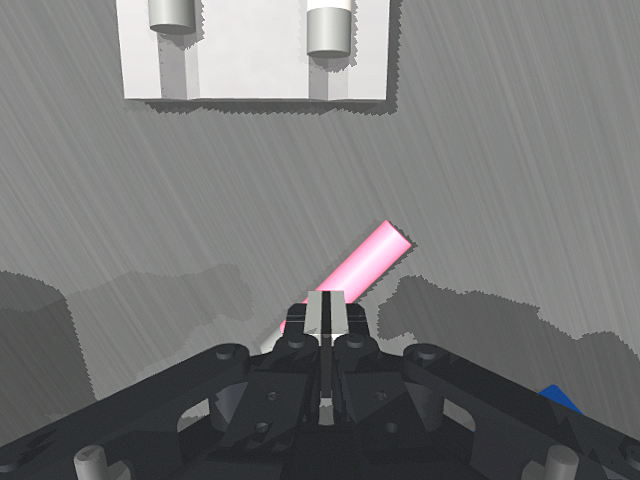

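The picture shows the long tube's cap end at (329,55) with the fingers at column 326, so they line up. The pink tube lies on the bench below. I'll go to the start point and lower.

Emit:
{"op": "send_rows", "data": {"linear": [[0.02,0,0],[0.025,0.001,0],[0.025,0,0],[0,0,0.025],[0,0,0.02],[0,0,0.01],[0,0,0.01],[0,0,0]], "twist": [[0,0,0.05],[0,-0.04,0],[0,0,0],[0,0,0],[0,0,0],[0,0,0],[0,0,0],[0,0,0]], "gripper": [0,0,0,0,0,0,0,0]}}

```text
time: 5.18
ee_pos: [0.5295, -0.1067, 0.0484]
tcp_rot: [-179.9, 0.0, 64.5]
wrist_force: [0.5, 0.7, 0.5]
opening: 0.0002
grasp_force: 0.0
```

```bash
python3 - <<'E'
from h import *
o=bot.get_obs();print(o['ee_pos'],o['tcp_rot'])
a=snap('wrist','w4.png');b=snap('scene','s4.png');c=snap('side','d4.png')
r=lambda i:cv2.resize(i[:,:,::-1],(400,300),interpolation=cv2.INTER_AREA)
cv2.imwrite('pics/c4.png',np.hstack([r(a),r(b[125:275,290:490])]))
E
```

```text
[ 0.52949674 -0.10673359  0.04839944] [-1.79874283e+02  2.27224993e-02  6.45177789e+01]
```

View pics/c4.png

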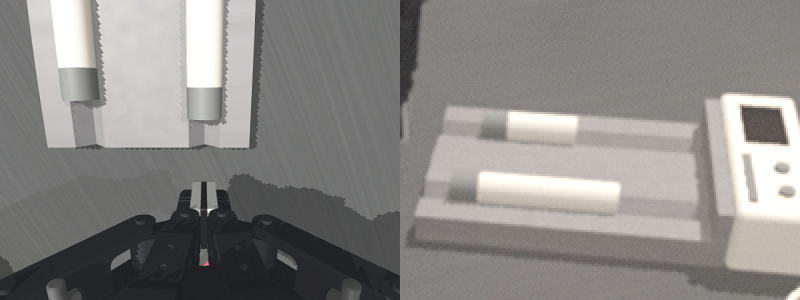

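Tool is in line with the long tube (cap end at (205,121), fingers at (203,182) in the half-size wrist view). Next I'll measure the gap and the travel.

```bash
python3 - <<'E'
from h import *
np.set_printoptions(precision=4,suppress=True)
o=bot.get_obs();Rt=R.from_euler('xyz',o['tcp_rot'],degrees=True)
f=lambda P:Rt.inv().apply(P-o['ee_pos'])
for n,p,z in(('tip',(203,182),.034),('block end',(228,148),.024),('cap end top-ish',(205,122),.036)):print(n,f(plane('wrist',(p[0]*1.6,p[1]*1.6),z,o)))
for n,P in(('cap tri',[.5476,-.0672,.0309]),('bot tri',[.6046,.052,.0308]),('stop corner base',[.6643,.0925,.024]),('stop top',[.6675,.099,.05])):print(n,f(np.array(P)))
E
```

```text
tip [-0.0065 -0.0014  0.0154]
block end [0.0181 0.0183 0.0254]
cap end top-ish [0.0405 0.0001 0.0134]
cap tri [ 0.0433 -0.0012  0.0185]
bot tri [ 0.1754 -0.001   0.0186]
stop corner base [0.2376 0.0355 0.0254]
stop top [ 0.2449  0.0356 -0.0006]
```

Emit:
{"op": "send_rows", "data": {"linear": [[0.012,0,0.002],[0.01,-0.0005,0.002],[0.01,-0.0005,0],[0.01,0,0],[0.01,0,0],[0.01,0,0],[0.01,0,0],[0.006,0,0]], "twist": [[0,0,0],[0,0,0],[0,0,0],[0,0,0],[0,0,0],[0,0,0],[0,0,0],[0,0,0]], "gripper": [0,0,0,0,0,0,0,0]}}

```text
time: 6.32
ee_pos: [0.5626, -0.0352, 0.0446]
tcp_rot: [-179.9, 0.0, 64.6]
wrist_force: [-0.2, -0.9, 0.1]
opening: 0.0002
grasp_force: 0.0
```

```bash
python3 - <<'E'
from h import *
o=bot.get_obs();print(o['ee_pos'],o['tcp_rot'],o['wrist_force'])
a=snap('wrist','w5.png');b=snap('scene','s5.png');c=snap('side','d5.png')
r=lambda i:cv2.resize(i[:,:,::-1],(400,300),interpolation=cv2.INTER_AREA)
cv2.imwrite('pics/c5.png',np.vstack([np.hstack([r(a),r(b[125:275,290:490])]),np.hstack([r(c[225:375,290:490]),r(c)])]))
E
```

```text
[ 0.56258837 -0.03517763  0.04462893] [-1.79903033e+02  1.71085364e-02  6.45813396e+01] [-0.22085024 -0.89647797  0.14076327]
```

View pics/c5.png

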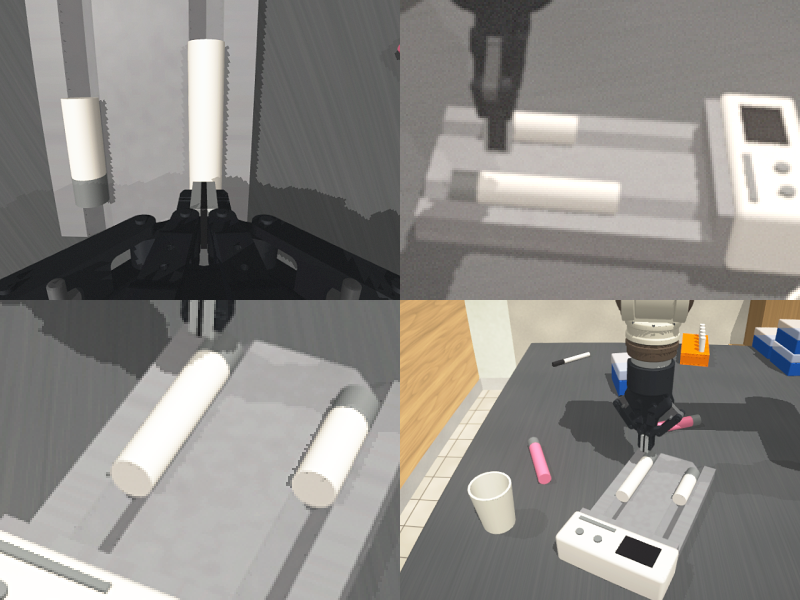

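The tube hasn't moved and the fingers look higher than expected: tip at scene (338,200) and side (390,243), over the cap. I'll triangulate the tip.

```bash
python3 - <<'E'
from h import *
np.set_printoptions(precision=4,suppress=True)
o=bot.get_obs();Rt=R.from_euler('xyz',o['tcp_rot'],degrees=True)
t=tri(ray('scene',(338.5,200)),ray('side',(391,242)));print(t,Rt.inv().apply(t[0]-o['ee_pos']))
# where should TCP and the nominal tip appear
for n in('scene','side','wrist'):
  c,og,M=cam(n,o)
  K=np.array([[c['fx'],0,c['cx']],[0,c['fy'],c['cy']],[0,0,1]])
  for q in([0,0,0],[0,0,.014]):
    P=o['ee_pos']+Rt.apply(q);print(n,q,cv2.projectPoints(np.array([M.T@(P-og)]),np.zeros(3),np.zeros(3),K,np.array([c['k1'],0,0,0]))[0].ravel())
a=cv2.imread('pics/s5.png')[100:250,290:440];b=cv2.imread('pics/d5.png')[180:330,320:470]
cv2.imwrite('pics/c6.png',np.hstack([cv2.resize(i,(400,400)) for i in(a,b)]))
E
```

```text
(array([ 0.564 , -0.034 ,  0.0656]), [np.float64(0.0), np.float64(0.0)]) [ 0.0021  0.0008 -0.021 ]
scene [0, 0, 0] [336.9638 210.6581]
scene [0, 0, 0.014] [336.8313 217.8174]
side [0, 0, 0] [391.4174 255.7312]
side [0, 0, 0.014] [390.8091 265.0979]
wrist [0, 0, 0] [327.8599 290.6656]
wrist [0, 0, 0.014] [327.7413 279.5679]
```

View pics/c6.png

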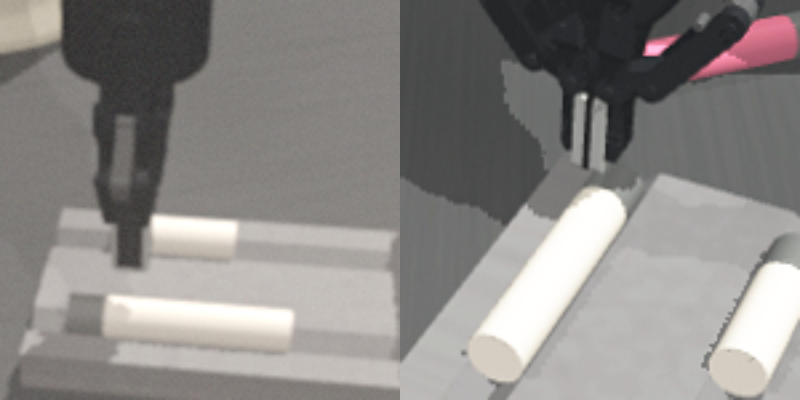

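Two views (and the wrist view too) put the fingertips at z ≈ 0.066, which is 21 mm behind the reported TCP. The text has them 14 mm ahead, but I'll trust the measurement. The fingers passed over the tube without touching it. I'll back off behind the cap and lower about 33 mm further, watching the force.

Emit:
{"op": "send_rows", "data": {"linear": [[-0.02,0,0],[-0.025,0,0],[-0.022,0,0],[0,0,0],[0,0,0.01],[0,0,0.01],[0,0,0.005],[0,0,0]], "twist": [[0,0,0],[0,0,0],[0,0,0],[0,0,0],[0,0,0],[0,0,0],[0,0,0],[0,0,0]], "gripper": [0,0,0,0,0,0,0,0]}}

```text
time: 7.48
ee_pos: [0.5332, -0.0959, 0.0189]
tcp_rot: [-179.8, 0.0, 64.6]
wrist_force: [-0.2, -1.2, 0.9]
opening: -0.0003
grasp_force: 0.0
```

Emit:
{"op": "send_rows", "data": {"linear": [[0,0,0.004],[0,0,0.004],[0,0,0]], "twist": [[0,0,0],[0,0,0],[0,0,0]], "gripper": [0,0,0]}}

```text
time: 7.85
ee_pos: [0.5333, -0.0962, 0.0114]
tcp_rot: [-179.9, 0.0, 64.6]
wrist_force: [0.8, 0.7, 0.2]
opening: -0.0002
grasp_force: 0.0
```

```bash
cat >> h.py <<'E'
def white_ends(im,box):
    x0,y0,x1,y1=box; c=im[y0:y1,x0:x1].astype(int)
    m=((c.min(2)>175)).astype(np.uint8)
    n,l,s,ce=cv2.connectedComponentsWithStats(m)
    return [(int(a[0]+x0),int(a[1]+y0),int(a[0]+a[2]+x0),int(a[1]+a[3]+y0),int(a[4])) for a in s[1:] if a[4]>60]
E
python3 - <<'E'
from h import *
for f in('s4.png','s5.png'):print(f,white_ends(cv2.imread('pics/'+f)[:,:,::-1],(290,170,440,245)))
im=snap('scene','s7.png');snap('side','d7.png');o=bot.get_obs()
print(white_ends(im,(290,170,440,245)),o['ee_pos'],o['wrist_force'])
a=im[100:250,250:400,::-1];b=cv2.imread('pics/d7.png')[150:300,340:490]
cv2.imwrite('pics/c7.png',np.hstack([cv2.resize(i,(400,400)) for i in(a,b)]))
d=cv2.imread('pics/s7.png').max(2)
# dark finger extents per row in the scene view left of block
for y in range(200,250,3):
    r=np.where(d[y,250:320]<45)[0]; print(y,(r.min()+250,r.max()+250) if len(r) else None,end=' ')
E
```

```text
s4.png [(313, 179, 333, 186, 102), (343, 180, 437, 195, 797), (304, 193, 439, 229, 3338), (298, 225, 440, 245, 1051)]
s5.png [(347, 180, 437, 195, 764), (304, 195, 439, 230, 3068), (332, 229, 440, 245, 825)]
[(313, 179, 333, 186, 104), (343, 180, 438, 195, 803), (304, 193, 439, 230, 3344), (299, 224, 440, 245, 1044)] [ 0.53350803 -0.09629614  0.01175221] [-0.02077845 -0.25832413 -0.0848194 ]
200 None 203 None 206 None 209 None 212 None 215 None 218 None 221 None 224 None 227 None 230 None 233 None 236 None 239 None 242 None 245 None 248 None
```

Emit:
{"op": "send_rows", "data": {"linear": [[0.006,0,0.002],[0.006,0,0],[0.006,0,0],[0.006,0,0],[0.006,0,0],[0.006,0,0],[0.004,0,0],[0,0,0]], "twist": [[0,0,0],[0,0,0],[0,0,0],[0,0,0],[0,0,0],[0,0,0],[0,0,0],[0,0,0]], "gripper": [0,0,0,0,0,0,0,0]}}

```text
time: 8.95
ee_pos: [0.5508, -0.0599, 0.0097]
tcp_rot: [-179.9, 0.0, 64.6]
wrist_force: [0.1, 1.6, -0.2]
opening: 0.0
grasp_force: 0.0
```

```bash
sed -i 's/>175/>212/' h.py; python3 - <<'E'
from h import *
for f in('s4.png','s7.png'):print(f,white_ends(cv2.imread('pics/'+f)[:,:,::-1],(290,170,440,245)))
im=snap('scene','s8.png');d=snap('side','d8.png');o=bot.get_obs();w=snap('wrist','w8.png')
print(white_ends(im,(290,170,440,245)),o['ee_pos'],o['wrist_force'])
for f in('d4.png','d7.png','d8.png'):print(f,white_ends(cv2.imread('pics/'+f)[:,:,::-1],(320,230,480,340)))
E
```

```text
s4.png [(344, 181, 379, 191, 251), (329, 211, 400, 225, 596)]
s7.png [(344, 181, 379, 191, 248), (329, 211, 400, 225, 593)]
[(344, 181, 379, 191, 249), (342, 212, 413, 226, 606)] [ 0.55060677 -0.06010358  0.00961702] [0.23593631 0.18213364 0.70351671]
d4.png [(349, 250, 404, 317, 1370), (440, 278, 474, 321, 749)]
d7.png [(349, 250, 404, 317, 1374), (440, 278, 474, 321, 750)]
d8.png [(340, 259, 398, 329, 1467), (440, 278, 474, 321, 752)]
```

The tube is sliding (scene bottom end 400→413 px, about 20 mm) and the short tube hasn't moved. About 48 mm remain.

Emit:
{"op": "send_rows", "data": {"linear": [[0.006,0,0],[0.006,0,0],[0.006,0,0],[0.006,0,0],[0.006,0,0],[0.005,0,0],[0.004,0,0],[0,0,0]], "twist": [[0,0,0],[0,0,0],[0,0,0],[0,0,0],[0,0,0],[0,0,0],[0,0,0],[0,0,0]], "gripper": [0,0,0,0,0,0,0,0]}}

```text
time: 10.1
ee_pos: [0.5675, -0.0246, 0.0096]
tcp_rot: [-179.9, 0.0, 64.6]
wrist_force: [-0.8, -0.7, -0.7]
opening: -0.0001
grasp_force: 0.0
```

```bash
python3 - <<'E'
from h import *
im=snap('scene','s9.png');d=snap('side','d9.png');o=bot.get_obs()
print(white_ends(im,(290,170,445,245)),o['ee_pos'],o['wrist_force'])
print(white_ends(d,(310,230,480,340)))
E
```

```text
[(358, 182, 379, 191, 145), (367, 214, 439, 228, 623)] [ 0.56740526 -0.02491414  0.00967715] [ 0.24073357  0.28637826 -0.39750281]
[(323, 278, 385, 340, 1534), (440, 279, 474, 321, 746)]
```

Emit:
{"op": "send_rows", "data": {"linear": [[0.0015,0,0],[0.0015,0,0],[0.0015,0,0],[0,0,0]], "twist": [[0,0,0],[0,0,0],[0,0,0],[0,0,0]], "gripper": [0,0,0,0]}}

```text
time: 10.7
ee_pos: [0.5694, -0.0208, 0.0097]
tcp_rot: [-179.9, 0.0, 64.6]
wrist_force: [-0.4, 0.8, 0.4]
opening: 0.0003
grasp_force: 0.0
```

Emit:
{"op": "send_rows", "data": {"linear": [[0.001,0,0],[0.001,0,0],[0.001,0,0],[0,0,0]], "twist": [[0,0,0],[0,0,0],[0,0,0],[0,0,0]], "gripper": [0,0,0,0]}}

```text
time: 11.2
ee_pos: [0.5707, -0.018, 0.0097]
tcp_rot: [-179.9, 0.0, 64.6]
wrist_force: [1.0, -0.4, -0.1]
opening: -0.0001
grasp_force: 0.0
```

Emit:
{"op": "send_rows", "data": {"linear": [[0.001,0,0],[0.001,0,0],[0,0,0]], "twist": [[0,0,0],[0,0,0],[0,0,0]], "gripper": [0,0,0]}}

```text
time: 11.58
ee_pos: [0.5715, -0.0163, 0.0097]
tcp_rot: [-179.9, 0.0, 64.6]
wrist_force: [0.6, -0.2, 0.2]
opening: -0.0
grasp_force: 0.0
```

Emit:
{"op": "send_rows", "data": {"linear": [[0.001,0,0],[0.001,0,0],[0,0,0]], "twist": [[0,0,0],[0,0,0],[0,0,0]], "gripper": [0,0,0]}}

```text
time: 11.95
ee_pos: [0.5724, -0.0144, 0.0097]
tcp_rot: [-179.9, 0.0, 64.6]
wrist_force: [0.5, -0.2, -0.0]
opening: -0.0003
grasp_force: 0.0
```

Emit:
{"op": "send_rows", "data": {"linear": [[0.001,0,0],[0.001,0,0],[0,0,0]], "twist": [[0,0,0],[0,0,0],[0,0,0]], "gripper": [0,0,0]}}

```text
time: 12.32
ee_pos: [0.5729, -0.0134, 0.0097]
tcp_rot: [-179.9, 0.1, 64.5]
wrist_force: [-1.7, -4.2, 1.9]
opening: 0.0001
grasp_force: 2.4
```

```bash
python3 - <<'E'
from h import *
im=snap('scene','s10.png');d=snap('side','d10.png');o=bot.get_obs()
print(white_ends(im,(290,205,450,245)),o['ee_pos'],o['wrist_force'])
print(white_ends(d,(300,230,480,350)))
a=im[170:270,340:480,::-1];b=d[260:360,280:420,::-1]
cv2.imwrite('pics/c10.png',np.hstack([cv2.resize(i,(400,286),interpolation=cv2.INTER_CUBIC) for i in(a,b)]))
E
```

```text
[(375, 214, 446, 229, 613)] [ 0.57292293 -0.01336003  0.00966141] [-3.46743135 -5.67663501  0.55526784]
[(440, 279, 474, 321, 736), (321, 284, 380, 350, 1581)]
```

View pics/c10.png

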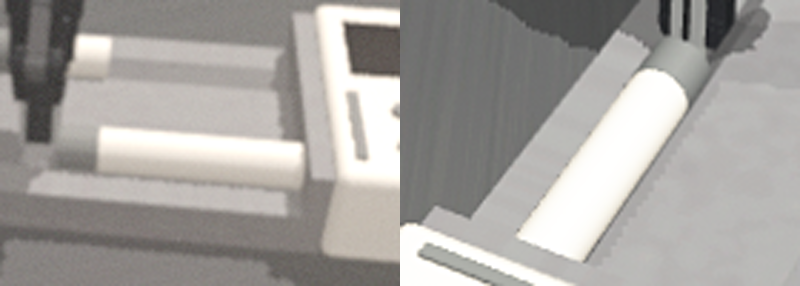

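The picture shows the tube's bottom end against the stop plate (scene crop (303,165)). The reaction has risen to about 6 N along the groove, so it is at the stop. Backing off and lifting.

Emit:
{"op": "send_rows", "data": {"linear": [[-0.004,0,0],[-0.01,0,0],[-0.015,0,0],[0,0,-0.03],[0,0,-0.04],[0,0,-0.04],[0,0,0],[0,0,0]], "twist": [[0,0,0],[0,0,0],[0,0,0],[0,0,0],[0,0,0],[0,0,0],[0,0,0],[0,0,0]], "gripper": [0,0,0,0,0,0,0,0]}}

```text
time: 13.42
ee_pos: [0.5606, -0.0395, 0.1191]
tcp_rot: [-179.9, 0.0, 64.5]
wrist_force: [0.2, -0.9, -1.1]
opening: 0.0001
grasp_force: 0.0
```

```bash
python3 - <<'E'
from h import *
im=snap('scene','s11.png');d=snap('side','d11.png');o=bot.get_obs()
print(white_ends(im,(290,170,450,245)),white_ends(d,(300,230,480,350)),o['time'],o['ee_pos'],o['wrist_force'])
E
```

```text
[(344, 181, 379, 190, 246), (375, 214, 446, 229, 607)] [(440, 278, 474, 321, 752), (321, 284, 380, 350, 1574)] 13.525 [ 0.56016239 -0.03925068  0.1182886 ] [-0.17565675 -0.16645058  0.11673052]
```

The long tube stayed at the stop, the short tube is unmoved, and the robot is clear. Handing in.

```bash
python3 -c "
from h import *
print(ticket.job_done())"
```

```text
the job is handed in; nothing more can be done
None
```

The longer tube now lies in its groove with its end against the end stop, the shorter tube has not moved, and I handed the job in at about 13.5 s with the arm clear.

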